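# Roll a used oil filter into the lever-lid scrap can

### The arm

A 6-joint arm with a two-finger parallel gripper is mounted at the origin on the work surface. World frame = base frame: x ahead of the robot, y to its left, z up, the work surface at z = 0. Lengths are in m, angles in rad, forces in N, time in s.
With the tool pointing down it reaches from about 0.35 to 0.725 m from the base axis. Payload 4.3 kg.
Tool frame: the origin (TCP) lies at the very end of the fingers, on their centre line; the grasp point (between the pads) lies 19 mm behind it (bot.grasp_offset is the z of the grasp point in the tool frame, in m); z points along the fingers, y is the line along which they close (so a half turn about z gives the same grasp; the last joint's range is limited). The gripper opens to 85 mm and grips with 20 to 120 N. Pads are 22 mm wide; open, the fingers measure 114 mm over their backs; the gripper's body (76 mm by 85 mm) begins 54 mm behind the grasp point. The pads swing forward as they close: fully open they stand 13 mm farther back than shut.
Start: joints at [1.046, 0.377, 0.081, 1.274, 0, 1.46], TCP at [0.232, 0.526, 0.231] pointing down, gripper open.
Joint ranges: [-2.72, 2.72], [-0.84, 1.66], [-1.02, 1.22], [-1.77, 2.12], [-1.37, 1.28], [-3.14, 3.14]. Speed limits (rad/s): [2.57, 2.57, 3.14, 3.14, 3.14, 3.14].

### API

Orientations are given as a rotation vector (axis times angle).
In Python, from bench import get_state, vision, job, nets, bot gives the robot as it stands. The module is installed in compiled form; this text tells all that it offers.
- The arm moves only by the tool apply_moves, never from a script. Its arguments are lists of equal length, an entry for each row: "dp": the shift along the tool's x, y, z each as a share of 100 mm, from -1 to 1, a list of three; "dr": the turn, a rotation vector about the tool's x, y, z each as a share of 45 degrees, from -1 to 1, a list of three. A call has exactly 8 rows; each row is the pose to reach, as a shift and turn from the pose commanded when the call began, along the tool's axes at that moment; what a row does not reach only later rows make up. A row lasts 1/12 s, in which the tool goes at most 41.7 mm and 7.16 degrees, less where a joint would pass 70% of its speed; a pose out of reach is approached as far as the arm can. A call with a number of a shift or a turn outside -1 to 1 is refused whole. A call with a gripper value outside its range is refused whole. "hand" is the opening, from 0 (shut) to 1 (fully open), set as the call begins (left out, the last holds). The fingers move at their own pace and stop on an object; "force" is the grip in N (left out, the last holds). Time passes only in rows, so rows that repeat a pose let the fingers close, or fill a call up. It gives the time, the measured TCP pose, the force, the opening and the grip force at its end, in the units of the state.
- get_state(): the state, without advancing time (a new reading comes with each control period).
- vision.camera(name): name is "scene" or "top" or "wrist"; returns a dict with "color" (480x640x3 uint8, red, green, blue), "fov_y" (degrees; the focal length in pixels is half the picture's height over the tangent of half this angle, whatever the lens; pixels are square), "cx", "cy" (the principal point, pixels), "D" ([k1, k2, p1, p2, k3] as OpenCV has them; the pictures are not rectified), "pose" (4x4, takes a point from camera to world coordinates). Camera axes: x right, y down, z forward; pixel columns grow to the right and rows downward; lengths in m; the calibration is good to about 2 mm. A picture is of the moment at which its call begins. There is no depth.
- job.close_job(): hands the job in; it is judged then, once.
Trained networks look in the newest picture that a camera, given by its name, has taken for a name from the list of things; names that differ only in an ending like _2 or _b are one class to them, and where a whole thing is asked for, a point or a joint stands for the part that bears it (a point fixed in the world has none). Each returns a list of dicts, best first, with "p" (0 to 1); they miss things now and then, are a little off and sometimes report something else, mostly with a low value. They report only what shows in the picture. A call takes as long as a camera call. They do not tell look-alikes from the thing itself.
- nets.look_for(label, camera): "at" ([x, y, z] in m, in world coordinates, good to about 4 mm: the middle of the surface that is visible of it).
- nets.trace(label, camera): "region" (480x640 bool, what is visible of it).
The state is a dict: "time": time; "qpos": joint angles; "joint_velocities": joint speeds; "joint_torque": joint torques, N m; "tcp_pos": TCP position; "ee_rot": TCP orientation; "ft_force": force on the tool from outside, world axes, zero at the start; "torque": the same for the moment, N m; "grip_width": finger opening in m; "grasp_force": force on a finger pad.
Only numpy, scipy, OpenCV 4.12 (cv2) and the standard library are available. Lean on these libraries where they do the work, as an engineer would, in place of code of your own. Each camera call takes 0.05 s, during which the arm holds its last target. There are 200 camera calls.

### The job

Press the paddle lever on the front of the steel scrap can so that its lid lifts and the used oil filter waiting on the ramp rolls into the can. Then ease the lever back up so that the lid comes down gently and shuts without slamming, and move clear. Work only on the paddle: do not touch the lid or the filter, and leave the spray can, jar and tin standing nearby where they are.

Things in the scene. Friction and masses are not known exactly. Their poses are not given: they have to be found in the camera images.
- can: Fixed open-topped scrap can of plain steel sheet: 130 mm deep (x), 140 wide (y), 160 high, walls 4. Origin: centre of its underside, on the bench. Its -x points out of the front (lever side, roughly towards the robot). At the back (+x) a ramp 130 mm wide, 115 long, with 30 mm side rails, rises 0.26 rad away from the mouth's rear edge.
- paddle (a point): Centre of the top face of the lever's rubber-topped paddle (40 mm long in x, 44 wide); moves with it. At rest 177 mm in front of the can's origin, mid-width, 133 mm above the bench; fully pressed 53 mm lower at nearly the same horizontal place, so a straight vertical push works. Face slopes 0.25 rad down to the can at rest, 0.25 rad down away from it when pressed. Free space below and around.
- lever (a joint): Angle of the press lever: 0 at rest (paddle up), 0.5 rad at its stop (paddle fully down). Pivot on the can's front, 100 mm above the bench, 110 mm from the paddle's centre. No spring or damper: a hidden link joins it to the lid, whose weight returns it, so pressing takes a few N and the lid drops fast if the paddle is let go.
- lid: Dark steel lid, 134 x 140 x 3 mm, with a 50 mm upright flange on its rear edge that holds the filter back while shut. Hinged on the can's front top edge: origin mid-hinge, x along the lid to the rear, z out of its top. It opens by twice the lever angle, rear edge rising (to 300 mm above the bench at 1.0 rad, behind the hinge line). The filter passes from about 0.5 rad; give it 0.8.
- filter: Used spin-on oil filter, loose: white cylinder 60 mm across, 80 long, about 0.3 kg. Origin at its centre, own y along its axis, across the ramp. It starts on the ramp against the lid's flange, centre 100 mm behind the can's origin and 198 mm above the bench; once in the can its centre is less than 90 mm above the bench.
- spray: Bystander: loose spray can, upright, 52 mm across, 150 mm tall. Origin at the centre of its underside.
- jar: Bystander: loose glass jar with a steel lid, 66 mm across, 85 mm tall. Origin at the centre of its underside.
- tin: Bystander: loose round tin, 72 mm across, 100 mm tall. Origin at the centre of its underside.
There are look-alikes about, which are no part of the job. What is shaped like the filter but brown or yellow is not meant.

How it is judged:
By the outcome, as a careful person would: the job done as asked, in the order asked, and still so for the second after the job is handed in, with the robot touching nothing.
It also fails if it takes over 38 s, if anything falls off the work surface, if the arm or the gripper's body presses on something with over 40 N, if the wrist force passes 120 N, or if a joint passes its speed limit or range.

## Working session

There is one attempt and no reset: what is moved stays moved. The work goes in short steps, Python scripts to look and compute and a tool call to move; the robot and the scene stay as the last step left them, time stands still between calls to the robot, and variables do not carry over. Pictures are saved under pics/ and viewed, at most 10 in all, crops included, and the job is handed in when it is done.

Besides the shell and the picture viewer there is one more tool, called after "Emit:" by a JSON object that holds its "fn" and its "kwargs", one argument or row to a line. apply_moves: Moves the arm, as the interface text tells. Shift numbers are shares of 100 mm and turn numbers shares of 45 degrees, none past 1 either way. Its arguments: {"type":"object","properties":{"dp":{"type":"array"},"dr":{"type":"array"},"hand":{"type":"number"},"force":{"type":"number"}},"required":["dp","dr"]}

```bash
mkdir -p pics; python3 - <<'E'
from bench import get_state, vision, nets
import cv2
s=get_state(); print(s['time'],s['tcp_pos'],s['ee_rot'],s['ft_force'],s['grip_width'])
for c in ['scene','top']:
    im=vision.camera(c); cv2.imwrite(f'pics/{c}0.png',im['color'][:,:,::-1])
    for l in ['can','paddle','lid','filter','spray','jar','tin']:
        print(c,l,[([round(float(v),3) for v in d['at']],round(float(d['p']),2)) for d in nets.look_for(l,c)[:3]])
E
```

```text
0.0 [0.23139108 0.52566294 0.23034283] [-0.6467725  -3.07365496  0.00308291] [0.38112443 0.70651072 0.04242384] 0.08530036013126888
scene can [([0.71, 0.213, 0.111], 0.81)]
scene paddle [([0.467, 0.172, 0.131], 0.85)]
scene lid [([0.609, 0.196, 0.162], 0.96)]
scene filter [([0.745, 0.251, 0.214], 0.88), ([0.836, 0.048, 0.049], 0.88), ([0.724, 0.406, 0.047], 0.87)]
scene spray [([0.634, 0.025, 0.083], 0.66), ([0.606, 0.195, 0.161], 0.31), ([0.469, 0.172, 0.131], 0.21)]
scene jar [([0.453, 0.369, 0.077], 0.66)]
scene tin [([0.597, 0.375, 0.07], 0.74)]
top can [([0.652, 0.211, 0.164], 0.86)]
top paddle [([0.48, 0.176, 0.123], 0.8)]
top lid [([0.638, 0.216, 0.162], 0.87)]
top filter [([0.719, 0.25, 0.222], 0.86), ([0.7, 0.402, 0.055], 0.79), ([0.576, 0.535, 0.052], 0.7)]
top spray [([0.609, 0.025, 0.12], 0.77)]
top jar [([0.431, 0.367, 0.086], 0.88)]
top tin [([0.566, 0.368, 0.095], 0.55)]
```

View pics/scene0.png

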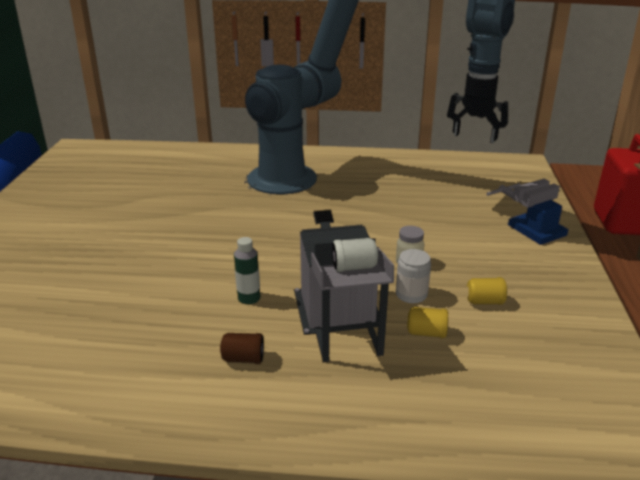

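View pics/top0.png

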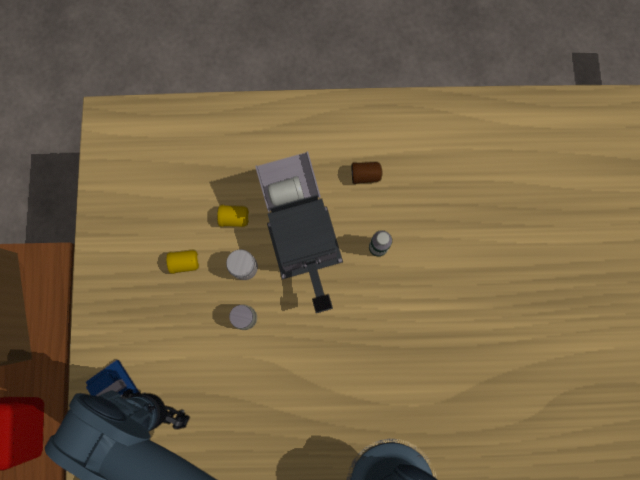

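```bash
cat > h.py <<'E'
import numpy as np, cv2
from scipy.spatial.transform import Rotation as Ro
from bench import get_state, vision, nets
def ray(c,px,z):
    f=240/np.tan(np.radians(c['fov_y'])/2); K=np.array([[f,0,c['cx']],[0,f,c['cy']],[0,0,1]])
    u=cv2.undistortPoints(np.array([[px]],float),K,np.array(c['D'],float))[0,0]
    P=np.array(c['pose']); d=P[:3,:3]@[u[0],u[1],1]; o=P[:3,3]
    return o+d*(z-o[2])/d[2]
def cen(l,cam,z):
    c=vision.camera(cam); t=nets.trace(l,cam)
    return [(ray(c,np.argwhere(d['region'])[:,::-1].mean(0),z).round(4),np.argwhere(d['region'])[:,::-1].mean(0).round(),int(d['region'].sum()),round(float(d['p']),2)) for d in t[:2]]
def local(target):
    s=get_state(); return Ro.from_rotvec(s['ee_rot']).inv().apply(np.array(target)-s['tcp_pos'])/0.1
E
python3 - <<'E'
from h import *
for l,z in [('paddle',.133),('lid',.163)]:
  for cam in ['top','scene']: print(l,cam,cen(l,cam,z))
s=get_state(); R=Ro.from_rotvec(s['ee_rot']); print(R.as_matrix().round(3),s['tcp_pos'])
E
```

```text
paddle top [(array([0.489, 0.176, 0.133]), array([319., 291.]), 571, 0.81)]
paddle scene [(array([0.5517, 0.3627, 0.133 ]), array([409., 239.]), 643, 0.54)]
lid top [(array([0.6359, 0.2152, 0.163 ]), array([301., 230.]), 3402, 0.59)]
lid scene [(array([0.6225, 0.1937, 0.163 ]), array([329., 240.]), 1438, 0.98), (array([0.5272, 0.1737, 0.163 ]), array([323., 218.]), 291, 0.16)]
[[-0.915  0.403  0.   ]
 [ 0.403  0.915  0.   ]
 [-0.     0.    -1.   ]] [0.23173818 0.52627177 0.23133729]
```

```bash
python3 - <<'E'
from h import *
c=vision.camera('top'); print('paddle top',ray(c,(322,304),.133))
a=c['color'][200:330,230:400,:]; cv2.imwrite('pics/crop.png',cv2.resize(a[:,:,::-1],None,fx=4.5,fy=4.5,interpolation=cv2.INTER_CUBIC))
b=vision.camera('scene'); print('paddle scene',ray(b,(323,217),.133))
for px in [(275,278),(341,262),(324,198),(270,212)]: print(px,ray(c,px,.163))
print('filter',ray(c,(285,191),.22))
E
```

```text
paddle top [0.456544   0.16817037 0.133     ]
paddle scene [0.47079147 0.16901286 0.133     ]
(275, 278) [0.51939691 0.28003473 0.163     ]
(341, 262) [0.55501236 0.11999382 0.163     ]
(324, 198) [0.7146171  0.15785215 0.163     ]
(270, 212) [0.68234294 0.29130282 0.163     ]
filter [0.72035572 0.25005051 0.22      ]
```

View pics/crop.png

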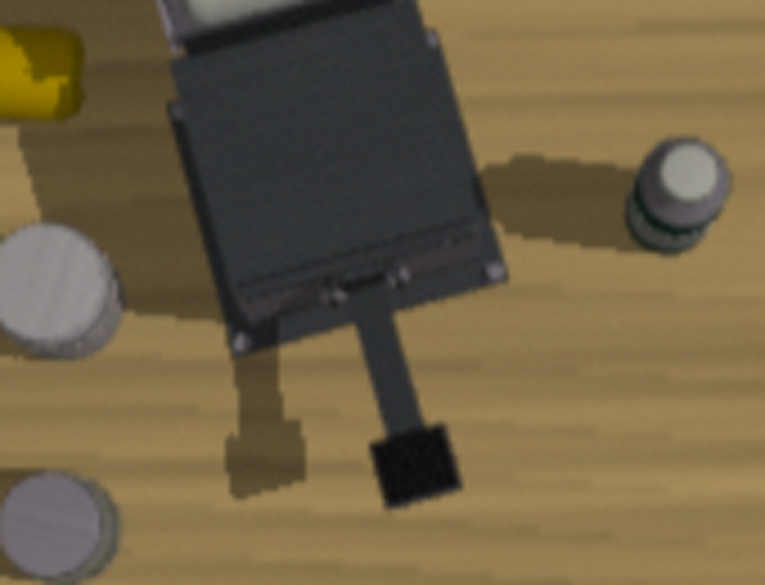

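Emit:
{"fn": "apply_moves", "kwargs": {
  "dp": [
    [-0.11,-0.07,0],
    [-0.22,-0.15,0],
    [-0.33,-0.22,0],
    [-0.44,-0.3,0],
    [-0.55,-0.37,0],
    [-0.66,-0.45,0],
    [-0.8,-0.53,0],
    [-0.95,-0.63,0]
  ],
  "dr": [
    [0,0,0],
    [0,0,0],
    [0,0,0],
    [0,0,0],
    [0,0,0],
    [0,0,0],
    [0,0,0],
    [0,0,0]
  ],
  "hand": 0,
  "force": 30
}}

```text
time: 1.97
tcp_pos: [0.2941, 0.429, 0.2314]
ee_rot: [0.647, 3.074, 0.001]
ft_force: [1.0, -0.4, 0.8]
grip_width: -0.0001
grasp_force: 0.0
```

Emit:
{"fn": "apply_moves", "kwargs": {
  "dp": [
    [-0.13,-0.09,0],
    [-0.26,-0.17,0],
    [-0.39,-0.26,0],
    [-0.52,-0.34,0],
    [-0.65,-0.43,0],
    [-0.78,-0.51,0],
    [-0.89,-0.59,0],
    [-1,-0.66,0]
  ],
  "dr": [
    [0,0,0],
    [0,0,0],
    [0,0,0],
    [0,0,0],
    [0,0,0],
    [0,0,0],
    [0,0,0],
    [0,0,0]
  ]
}}

```text
time: 2.63
tcp_pos: [0.3588, 0.3279, 0.2314]
ee_rot: [0.648, 3.074, 0.0]
ft_force: [0.9, 0.2, 0.3]
grip_width: -0.0
grasp_force: 0.0
```

Emit:
{"fn": "apply_moves", "kwargs": {
  "dp": [
    [-0.13,-0.09,0],
    [-0.26,-0.17,0],
    [-0.39,-0.26,0],
    [-0.52,-0.34,0],
    [-0.65,-0.43,0],
    [-0.78,-0.51,0],
    [-0.89,-0.59,0],
    [-1,-0.66,0]
  ],
  "dr": [
    [0,0,0],
    [0,0,0],
    [0,0,0],
    [0,0,0],
    [0,0,0],
    [0,0,0],
    [0,0,0],
    [0,0,0]
  ]
}}

```text
time: 3.3
tcp_pos: [0.4234, 0.2271, 0.2314]
ee_rot: [0.648, 3.074, -0.0]
ft_force: [-0.6, 0.1, 0.5]
grip_width: -0.0003
grasp_force: 0.0
```

Emit:
{"fn": "apply_moves", "kwargs": {
  "dp": [
    [-0.1,-0.07,0],
    [-0.2,-0.14,0],
    [-0.3,-0.2,0],
    [-0.4,-0.27,0],
    [-0.48,-0.33,0],
    [-0.55,-0.4,0],
    [-0.58,-0.4,0],
    [-0.58,-0.4,0]
  ],
  "dr": [
    [0,0,-0.12],
    [0,0,-0.25],
    [0,0,-0.38],
    [0,0,-0.51],
    [0,0,-0.64],
    [0,0,-0.77],
    [0,0,-0.91],
    [0,0,-0.91]
  ]
}}

```text
time: 3.97
tcp_pos: [0.4605, 0.1675, 0.2314]
ee_rot: [-0.469, 3.106, -0.0]
ft_force: [-0.5, -0.4, 0.4]
grip_width: -0.0
grasp_force: 0.0
```

```bash
python3 - <<'E'
from h import *
s=get_state(); R=Ro.from_rotvec(s['ee_rot']); print(s['time'],s['tcp_pos'],R.as_matrix().round(3),s['qpos'],s['ft_force'],s['grip_width'])
c=vision.camera('wrist'); cv2.imwrite('pics/w1.png',c['color'][:,:,::-1])
P=np.array(c['pose']);print(P.round(3),c['fov_y'])
print(nets.look_for('paddle','wrist'))
E
```

```text
3.9667 [0.46048658 0.16747557 0.23138651] [[-0.955 -0.295  0.   ]
 [-0.295  0.955  0.   ]
 [-0.    -0.    -1.   ]] [ 2.19328807e-01  2.04431241e-01 -1.55493236e-01  1.21043202e+00
 -8.59011457e-05 -8.03106916e-02] [-0.49460399 -0.39375014  0.44083029] -4.4995628666278166e-05
[[-0.295  0.903  0.313  0.38 ]
 [ 0.955  0.28   0.096  0.142]
 [-0.001  0.327 -0.945  0.374]
 [ 0.     0.     0.     1.   ]] 66.19406931247862
[{'at': [0.4621, 0.1749, 0.1354], 'p': 0.6}]
```

View pics/w1.png

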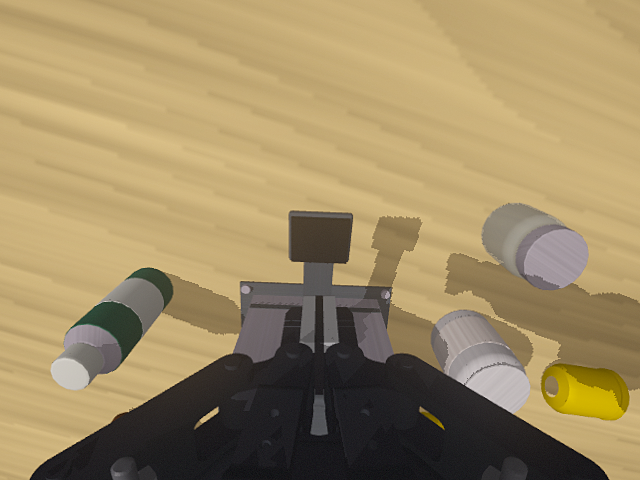

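```bash
python3 - <<'E'
from h import *
c=vision.camera('wrist'); print(ray(c,(320.5,237),.133),ray(c,(289,211),.138),ray(c,(352,212),.138),ray(c,(349,262),.128),ray(c,(291,262),.128))
print(local(ray(c,(320.5,237),.133)))
E
```

```text
[0.45790361 0.16844556 0.133     ] [0.44500565 0.14265976 0.138     ] [0.43346228 0.18274266 0.138     ] [0.47175435 0.19428614 0.128     ] [0.48402694 0.15416518 0.128     ]
[0.01923972 0.00449923 0.98347483]
```

Emit:
{"fn": "apply_moves", "kwargs": {
  "dp": [
    [0.02,0,0.12],
    [0.02,0,0.24],
    [0.02,0,0.36],
    [0.02,0,0.48],
    [0.02,0,0.6],
    [0.02,0,0.7],
    [0.02,0,0.78],
    [0.02,0,0.84]
  ],
  "dr": [
    [0,0,0],
    [0,0,0],
    [0,0,0],
    [0,0,0],
    [0,0,0],
    [0,0,0],
    [0,0,0],
    [0,0,0]
  ]
}}

```text
time: 4.78
tcp_pos: [0.4576, 0.1684, 0.1465]
ee_rot: [0.468, -3.106, -0.0]
ft_force: [-0.3, -0.2, 0.6]
grip_width: 0.0002
grasp_force: 0.0
```

Emit:
{"fn": "apply_moves", "kwargs": {
  "dp": [
    [0,0,0.03],
    [0,0,0.06],
    [0,0,0.09],
    [0,0,0.12],
    [0,0,0.15],
    [0,0,0.18],
    [0,0,0.21],
    [0,0,0.24]
  ],
  "dr": [
    [0,0,0],
    [0,0,0],
    [0,0,0],
    [0,0,0],
    [0,0,0],
    [0,0,0],
    [0,0,0],
    [0,0,0]
  ]
}}

```text
time: 5.45
tcp_pos: [0.458, 0.1683, 0.1232]
ee_rot: [0.469, -3.106, -0.0]
ft_force: [-2.4, 0.3, 4.2]
grip_width: -0.0005
grasp_force: 1.7
```

Emit:
{"fn": "apply_moves", "kwargs": {
  "dp": [
    [0,0,0.04],
    [0,0,0.09],
    [0,0,0.14],
    [0,0,0.19],
    [0,0,0.24],
    [0,0,0.28],
    [0,0,0.32],
    [0,0,0.35]
  ],
  "dr": [
    [0,0,0],
    [0,0,0],
    [0,0,0],
    [0,0,0],
    [0,0,0],
    [0,0,0],
    [0,0,0],
    [0,0,0]
  ]
}}

```text
time: 6.12
tcp_pos: [0.4584, 0.1684, 0.0878]
ee_rot: [-0.469, 3.106, 0.0]
ft_force: [-1.3, -0.7, 1.7]
grip_width: 0.0001
grasp_force: 1.0
```

```bash
python3 - <<'E'
from h import *
s=get_state(); print(s['tcp_pos'],s['ft_force'])
for cam in ['scene','top']:
    c=vision.camera(cam); print(cam,[(d['at'],d['p']) for d in nets.look_for('filter',cam)])
    if cam=='scene': cv2.imwrite('pics/s2.png',cv2.resize(c['color'][180:380,180:480,::-1],None,fx=2.5,fy=2.5))
E
```

```text
[0.45843439 0.16841407 0.08777936] [-1.34998765 -0.65742378  1.70928697]
scene [([0.8388, 0.051, 0.0461], 0.65), ([0.7242, 0.4052, 0.0485], 0.64), ([0.6332, 0.2161, 0.2595], 0.45)]
top [([0.8089, 0.0447, 0.0559], 0.65), ([0.5783, 0.5332, 0.0498], 0.63), ([0.6998, 0.4016, 0.0503], 0.59)]
```

View pics/s2.png

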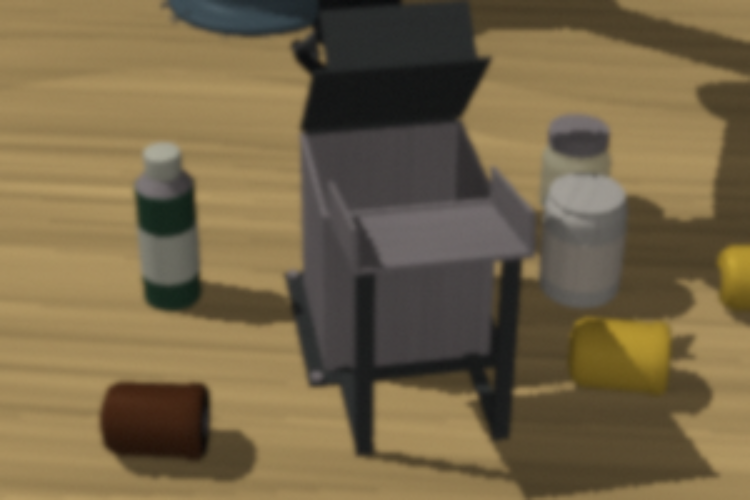

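Emit:
{"fn": "apply_moves", "kwargs": {
  "dp": [
    [0,0,-0.01],
    [0,0,-0.02],
    [0,0,-0.04],
    [0,0,-0.055],
    [0,0,-0.07],
    [0,0,-0.085],
    [0,0,-0.1],
    [0,0,-0.115]
  ],
  "dr": [
    [0,0,0],
    [0,0,0],
    [0,0,0],
    [0,0,0],
    [0,0,0],
    [0,0,0],
    [0,0,0],
    [0,0,0]
  ]
}}

```text
time: 6.98
tcp_pos: [0.4582, 0.1684, 0.1]
ee_rot: [-0.469, 3.106, 0.0]
ft_force: [-1.9, -0.0, 2.1]
grip_width: -0.0001
grasp_force: 1.0
```

Emit:
{"fn": "apply_moves", "kwargs": {
  "dp": [
    [0,0,-0.014],
    [0,0,-0.028],
    [0,0,-0.042],
    [0,0,-0.056],
    [0,0,-0.07],
    [0,0,-0.084],
    [0,0,-0.098],
    [0,0,-0.11]
  ],
  "dr": [
    [0,0,0],
    [0,0,0],
    [0,0,0],
    [0,0,0],
    [0,0,0],
    [0,0,0],
    [0,0,0],
    [0,0,0]
  ]
}}

```text
time: 7.65
tcp_pos: [0.4587, 0.1685, 0.1112]
ee_rot: [-0.469, 3.105, 0.0]
ft_force: [0.4, -0.2, 2.1]
grip_width: 0.0001
grasp_force: 1.0
```

Emit:
{"fn": "apply_moves", "kwargs": {
  "dp": [
    [0,0,-0.012],
    [0,0,-0.024],
    [0,0,-0.036],
    [0,0,-0.047],
    [0,0,-0.058],
    [0,0,-0.068],
    [0,0,-0.077],
    [0,0,-0.085]
  ],
  "dr": [
    [0,0,0],
    [0,0,0],
    [0,0,0],
    [0,0,0],
    [0,0,0],
    [0,0,0],
    [0,0,0],
    [0,0,0]
  ]
}}

```text
time: 8.32
tcp_pos: [0.4585, 0.1684, 0.1195]
ee_rot: [-0.469, 3.106, 0.0]
ft_force: [2.0, 0.8, 1.7]
grip_width: 0.0001
grasp_force: 1.1
```

Emit:
{"fn": "apply_moves", "kwargs": {
  "dp": [
    [0,0,-0.007],
    [0,0,-0.014],
    [0,0,-0.021],
    [0,0,-0.028],
    [0,0,-0.035],
    [0,0,-0.042],
    [0,0,-0.049],
    [0,0,-0.056]
  ],
  "dr": [
    [0,0,0],
    [0,0,0],
    [0,0,0],
    [0,0,0],
    [0,0,0],
    [0,0,0],
    [0,0,0],
    [0,0,0]
  ]
}}

```text
time: 8.98
tcp_pos: [0.4582, 0.1684, 0.125]
ee_rot: [-0.469, 3.106, 0.0]
ft_force: [2.2, 1.4, 1.4]
grip_width: -0.0001
grasp_force: 1.1
```

Emit:
{"fn": "apply_moves", "kwargs": {
  "dp": [
    [0,0,-0.005],
    [0,0,-0.01],
    [0,0,-0.015],
    [0,0,-0.02],
    [0,0,-0.025],
    [0,0,-0.03],
    [0,0,-0.035],
    [0,0,-0.04]
  ],
  "dr": [
    [0,0,0],
    [0,0,0],
    [0,0,0],
    [0,0,0],
    [0,0,0],
    [0,0,0],
    [0,0,0],
    [0,0,0]
  ]
}}

```text
time: 9.65
tcp_pos: [0.4582, 0.1684, 0.129]
ee_rot: [-0.469, 3.106, 0.0]
ft_force: [2.3, 0.4, 1.4]
grip_width: 0.0001
grasp_force: 1.1
```

Emit:
{"fn": "apply_moves", "kwargs": {
  "dp": [
    [0,0,-0.005],
    [0,0,-0.01],
    [0,0,-0.015],
    [0,0,-0.02],
    [0,0,-0.025],
    [0,0,-0.03],
    [0,0,-0.035],
    [0,0,-0.04]
  ],
  "dr": [
    [0,0,0],
    [0,0,0],
    [0,0,0],
    [0,0,0],
    [0,0,0],
    [0,0,0],
    [0,0,0],
    [0,0,0]
  ]
}}

```text
time: 10.32
tcp_pos: [0.4582, 0.1684, 0.133]
ee_rot: [-0.469, 3.106, 0.0]
ft_force: [2.2, 1.1, 1.8]
grip_width: -0.0
grasp_force: 1.1
```

Emit:
{"fn": "apply_moves", "kwargs": {
  "dp": [
    [0,0,-0.005],
    [0,0,-0.01],
    [0,0,-0.015],
    [0,0,-0.02],
    [0,0,-0.025],
    [0,0,-0.03],
    [0,0,-0.035],
    [0,0,-0.04]
  ],
  "dr": [
    [0,0,0],
    [0,0,0],
    [0,0,0],
    [0,0,0],
    [0,0,0],
    [0,0,0],
    [0,0,0],
    [0,0,0]
  ]
}}

```text
time: 10.98
tcp_pos: [0.457, 0.1681, 0.1364]
ee_rot: [0.469, -3.104, 0.0]
ft_force: [-0.4, -0.9, -0.5]
grip_width: 0.0002
grasp_force: 0.0
```

Emit:
{"fn": "apply_moves", "kwargs": {
  "dp": [
    [0,0,-0.005],
    [0,0,-0.01],
    [0,0,-0.015],
    [0,0,-0.02],
    [0,0,-0.025],
    [0,0,-0.03],
    [0,0,-0.035],
    [0,0,-0.04]
  ],
  "dr": [
    [0,0,0],
    [0,0,0],
    [0,0,0],
    [0,0,0],
    [0,0,0],
    [0,0,0],
    [0,0,0],
    [0,0,0]
  ]
}}

```text
time: 11.65
tcp_pos: [0.4582, 0.1684, 0.141]
ee_rot: [-0.469, 3.106, 0.0]
ft_force: [0.6, 0.9, -0.5]
grip_width: 0.0001
grasp_force: 0.0
```

Emit:
{"fn": "apply_moves", "kwargs": {
  "dp": [
    [0,0,-0.02],
    [0,0,-0.05],
    [0,0,-0.1],
    [0,0,-0.2],
    [0,0,-0.3],
    [0,0,-0.4],
    [0,0,-0.5],
    [0,0,-0.55]
  ],
  "dr": [
    [0,0,0],
    [0,0,0],
    [0,0,0],
    [0,0,0],
    [0,0,0],
    [0,0,0],
    [0,0,0],
    [0,0,0]
  ]
}}

```text
time: 12.32
tcp_pos: [0.459, 0.1685, 0.1976]
ee_rot: [-0.469, 3.104, 0.0]
ft_force: [1.2, 0.2, 0.5]
grip_width: 0.0003
grasp_force: 0.0
```

```bash
python3 - <<'E'
from h import *
s=get_state(); print(s['time'],s['tcp_pos'],s['ft_force'])
c=vision.camera('scene'); cv2.imwrite('pics/s3.png',cv2.resize(c['color'][180:380,180:480,::-1],None,fx=2.5,fy=2.5))
for l in ['filter','spray','jar','tin','lid']: print(l,[(d['at'],d['p']) for d in nets.look_for(l,'scene')])
E
```

```text
12.3167 [0.45896984 0.1685383  0.19763684] [1.20359244 0.18210711 0.45210589]
filter [([0.7244, 0.4047, 0.0466], 0.79), ([0.8343, 0.0482, 0.0458], 0.74), ([0.6015, 0.5329, 0.0464], 0.62)]
spray [([0.6359, 0.0234, 0.0799], 0.87)]
jar [([0.4545, 0.3684, 0.0797], 0.72)]
tin [([0.5985, 0.3715, 0.0682], 0.77)]
lid [([0.6894, 0.2209, 0.1669], 0.67)]
```

View pics/s3.png

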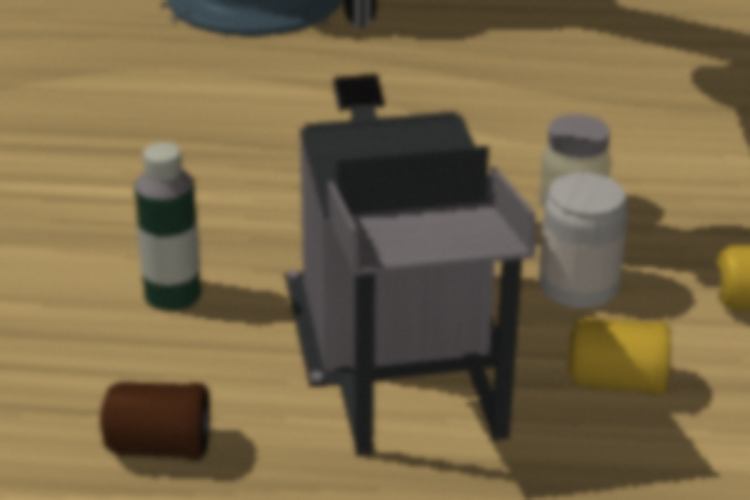

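The lid is shut, with its flange at crop (410,180). The paddle is back up at (358,92), the ramp is empty and the bystanders haven't moved. The tool is clear, 65 mm above the paddle.

```bash
python3 -c "
from bench import job; print(job.close_job())"
```

```text
the job is handed in; nothing more can be done
None
```

I pressed the paddle and the filter left the ramp into the can. I then eased the lid shut, moved the tool clear and handed the job in at about 12.7 s; the spray can, jar and tin haven't moved.

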